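Gluing weight off the safety hook and onto the model roof

TASK

The steel gluing weight hangs by its cross-bar on the bench safety hook. Take it by its wooden grip, push the sprung keeper back with the weight's own cross-bar (not with the gripper) until the bar lies in the hook's mouth, lift it out there without straining the hook, and set it down gently, flat on the roof of the plaster model house inside the parapet. Let go and leave the other things alone.

Things in the scene. Friction and masses are not known exactly. Their poses are not given: they have to be found in the camera images.
- grip (a point): Centre of the weight's wooden grip, a block 24 mm (x) by 50 mm (y) by 36 mm high at the top of the weight, 147 mm above the weight's underside on its middle axis. Axes: z up, y along the cross-bar, x at the start the same as the hook's x.
- bar (a point): Centre of the weight's round steel cross-bar, 10 mm thick, along y between the uprights, 44 mm under the grip's centre and 103 mm above the underside. The loop below it, through which the hook passes, is 80 mm high and 48 mm wide inside. While it bears the weight's load on the arm, friction adds some 5 N to sliding it; eased up 1 to 2 mm (3 mm to the lips) it slides freely. Lifted 20 to 50 mm, it can be drawn off 75 mm to -x. Axes as the weight's.
- foot (a point): Centre of the underside of the weight's steel foot plate, 60 mm (x) by 70 mm (y) by 18 mm high; axes as the weight's.
- weight: The loose gluing weight, about 0.55 kg, 166 mm high, upright: foot plate, two uprights 8 mm square at y = +-28 mm, the cross-bar, a flat top piece (124 to 130 mm up), and the wooden grip on it (130 to 166 mm). Origin at the centre of its underside, axes as point grip.
- seat (a point): Point on the hook stand at the height of the bar's axis, 123 mm above the bench, where the bar starts. Axes: z up, x from the hook's tip to its post, y along the bar. The hook's head (tip, lips, keeper) is clamped in the post's collar up to 7 mm either way along x of its nominal place; that offset is not measured and must be felt.
- hook: The fixed steel hook, head 20 mm wide; origin on the bench under the seat, same axes. Nominally, mm from the seat: arm z -33 to -5, bar on it; upturned tip x -21 to -13, up to z 14; its lip over the bar to x 13.5, z 8 to 14; mouth x 13.5 to 26; rear lip beyond it to x 46; collar on the post x 60 to 80, up to z 2. Over 25 N from the weight strains it.
- keeper_pin (a point): Hinge of the sprung keeper at the head's nominal place, 30 mm under the seat, 16 mm to +x: a flap 9 mm wide, 46 mm high, in the arm's slot, closing the mouth; leans back as the bar pushes it to +x. The bar feels it after 8 mm (+-7); 10.5 to 13 mm further it is in the mouth and can go up; pushed beyond, it catches under the rear lip. 3 N to start, 5 N at the mouth.
- roof (a point): Centre of the flat roof's upper face (cork), 80 mm above the bench; axes: z up, x and y along the house's sides. A parapet 20 mm high and 18 mm thick leaves 84 mm (x) by 94 mm (y) inside, so the weight's foot plate must lie square to the house, either way round, its 70 mm side along y.
- house: White plaster model house, fixed, 122 mm (x) by 132 mm (y), 98 mm high with its parapet; origin on the bench under the roof's centre, axes as the roof's.
- glue: Bystander: white glue bottle, 52 mm wide, 120 mm high, standing; origin at its underside.
- steps: Bystander: small cork flight of three steps, 60 x 60 x 36 mm; origin at its underside.
- pot: Bystander: white ceramic pot, 72 mm wide, 80 mm high; origin at its underside.
- spatula: Bystander: spatula lying on the bench.
Mind the look-alikes: they are no part of the job. What is shaped like the weight but purple or yellow is not meant.

How it is judged (in metres and radians):
On the way:
1. the weight is off the hook and clear of it (distance between bar and seat above 0.06 m and contact force between weight and hook below 0.1 N), for 0.1 s.
At the end, for the whole second after the job is handed in: The weight stands upright (within 0.05 rad) and still on the roof, inside the parapet, its underside within 4 mm of the roof's face and its centre within 22 mm of the roof's centre; the gripper has let go (z of foot in the frame of roof between -0.004 and 0.004 m and horizontal distance between foot and roof below 0.022 m and angle between weight's own z axis and vertical below 0.05 rad and contact force between weight and house above 2 N and linear speed of weight below 0.02 m/s); the robot touches nothing.
It fails at once if the hook is strained: more than 25 N between weight and hook (contact force between weight and hook above 25 N).
It fails at once if the gripper itself pushes the hook or keeper (over 2 N) (contact force between any of the fingers, the arm and hook above 2 N).
It fails at once if the weight is dropped or pressed hard on the house (over 35 N) (contact force between weight and house above 35 N).
It fails at once if a bystander is moved by more than 20 mm (distance of any of glue, steps, pot, spatula from where it was at the start of the episode above 0.02 m).
It also fails if it takes over 72 s, if anything falls off the work surface, if the arm or the gripper's body presses on something with over 40 N, if the wrist force passes 120 N, or if a joint passes its speed limit or range.

ROBOT

A 6-joint arm with a two-finger parallel gripper is mounted at the origin on the work surface. World frame = base frame: x ahead of the robot, y to its left, z up, the work surface at z = 0. Lengths are in mm, angles in rad, forces in N, time in s.
With the tool pointing down it reaches from about 325 to 775 mm from the base axis. Payload 9.3 kg.
Tool frame: the origin (TCP) lies on the front face of the gripper's body, between the roots of the fingers; the fingertips stand 73 mm ahead of it and the grasp point (between the pads) lies 54 mm ahead of it; y points along the fingers, z is the direction in which the jaws open and shut, and the axes are right-handed (so a half turn about y gives the same grasp; the last joint's range is limited). The gripper opens to 85 mm and grips with 20 to 120 N. Pads are 22 mm wide; open, the fingers measure 114 mm over their backs; the gripper's body (76 mm by 85 mm) begins 54 mm behind the grasp point. The pads swing forward as they close: fully open they stand 13 mm farther back than shut.
Start: joints at [1.103, 0.259, 0.021, 1.334, 0, 1.418], TCP at [170.296, 522.969, 303.879] pointing down, gripper open.
Joint ranges: [-3.04, 3.04], [-0.91, 1.82], [-1.04, 1.36], [-1.92, 1.95], [-1.52, 1.45], [-3.14, 3.14]. Speed limits (rad/s): [2.22, 2.22, 2.79, 3.14, 3.14, 3.14].

INTERFACE

Orientations are given as a unit quaternion [w, x, y, z].
In Python, from rig import bot gives the robot as it stands.
- The arm moves only by the tool apply_moves, never from a script. Its argument "increments" is a list of rows, each a list of 5 numbers: the opening in per cent of the stroke, from 0 (shut) to 100 (fully open), then the shift along the tool's x, y, z in mm, then the turn about the tool's y in degrees. In form: [[jaw, dx, dy, dz, yaw], ...]. A call has 1 to 20 rows; each row shifts and turns the commanded pose from where the row before left it, along the tool's axes as they then stand; what a row does not reach is not made up. A row lasts 1/8 s, in which the tool goes at most 62.5 mm and 10.7 degrees, less where a joint would pass 70% of its speed; a pose out of reach is approached as far as the arm can. A call is refused whole if a number of a shift passes 62.5 or a number of a turn 10.7, either way. A call with a gripper value outside its range is refused whole. The fingers move at their own pace and stop on an object; "newtons" is the grip in N (left out, the last holds). Time passes only in rows, so rows that do not move let the fingers close. It gives the time, the measured TCP pose, the force and the opening at its end, in the units of the state.
- bot.state(): the state, without advancing time (a new reading comes with each control period).
- bot.get_image(name): name is "scene" or "side" or "wrist"; returns a dict with "pixels" (480x640x3 uint8, red, green, blue), "z_map" (480x640 float32, mm along the optical axis (not along the pixel's ray), 0 where there is no reading), "fov_y" (degrees; the focal length in pixels is half the picture's height over the tangent of half this angle, whatever the lens; pixels are square), "cx", "cy" (the principal point, pixels), "cam_to_world" (4x4, takes a point from camera to world coordinates). Camera axes: x right, y up, looking along -z (the intrinsics and any distortion apply to the point x, -y, -z); pixel columns grow to the right and rows downward; lengths in mm; the calibration is good to about 2 mm. The wrist camera is an equidistant fisheye: a pixel r from the principal point sees the ray r / f radians off the axis. A picture is of the moment at which its call begins.
- bot.finish_job(): hands the job in, once; it reports no verdict.
The state is a dict: "t": time; "joint_positions": joint angles; "qd": joint speeds; "joint_torque": joint torques, N m; "tool_pos": TCP position; "tcp_rot": TCP orientation; "force": force on the tool from outside, world axes, zero at the start; "moment": the same for the moment, N m; "width": finger opening in mm.
Only numpy, scipy, OpenCV 4.12 (cv2) and the standard library are available. Lean on these libraries where they do the work, as an engineer would, in place of code of your own. Each camera call takes 0.05 s, during which the arm holds its last target. There are 200 camera calls.

## Working session

There is one attempt and no reset: what is moved stays moved. The work goes in short steps, Python scripts to look and compute and a tool call to move; the robot and the scene stay as the last step left them, time stands still between calls to the robot, and variables do not carry over. Pictures are saved under pics/ and viewed, about 8 in all and at most 12, crops included, and the job is handed in when it is done.

Besides the shell and the picture viewer there is one more tool, called as name([rows], argument=value, ...), one row to a line, values as JSON. apply_moves: Moves the arm, as the interface text tells. Its arguments: {"type":"object","properties":{"increments":{"type":"array","items":{"type":"array","items":{"type":"number"}}},"newtons":{"type":"number"}},"required":["increments"]}

```bash
ls; mkdir -p pics
cat > h.py <<'E'
import numpy as np, cv2
from rig import bot
def snap(n,tag):
    g=bot.get_image(n); np.savez(f'pics/{tag}.npz',**{k:np.array(v) for k,v in g.items()})
    cv2.imwrite(f'pics/{tag}.png',g['pixels'][:,:,::-1]); return g
def load(tag): return dict(np.load(f'pics/{tag}.npz'))
def world(g,u,v,fish=False):
    z=float(g['z_map'][int(v),int(u)]); f=240/np.tan(np.radians(float(g['fov_y']))/2)
    x=(u-g['cx'])/f; y=(v-g['cy'])/f
    if fish:
        r=np.hypot(x,y); s=np.tan(r)/r if r>0 else 1; x*=s; y*=s
    return (g['cam_to_world']@np.array([x*z,-y*z,-z,1]))[:3]
E
python3 - <<'E'
from h import *
for n in('scene','side'):
    g=snap(n,n+'0'); print(n,g['fov_y'],g['cam_to_world'].round(2).tolist())
s=bot.state();print(s['t'],s['tool_pos'],s['tcp_rot'],s['force'],s['width'])
E
```

```text
pics
scene 48.725220007694205 [[0.24, -0.67, 0.7, 1458.83], [0.97, 0.16, -0.18, -268.11], [0.0, 0.73, 0.69, 1031.6], [0.0, 0.0, 0.0, 1.0]]
side 47.34210436051963 [[0.92, 0.25, -0.29, 194.16], [-0.39, 0.57, -0.72, -812.83], [-0.02, 0.78, 0.63, 825.22], [0.0, 0.0, 0.0, 1.0]]
0.1 [170.22593938 522.83729511 303.31151539] [-0.69796825  0.69876102 -0.11098075  0.1107097 ] [0.45900322 0.16734431 0.13767076] 85.80239380203068
```

View pics/scene0.png

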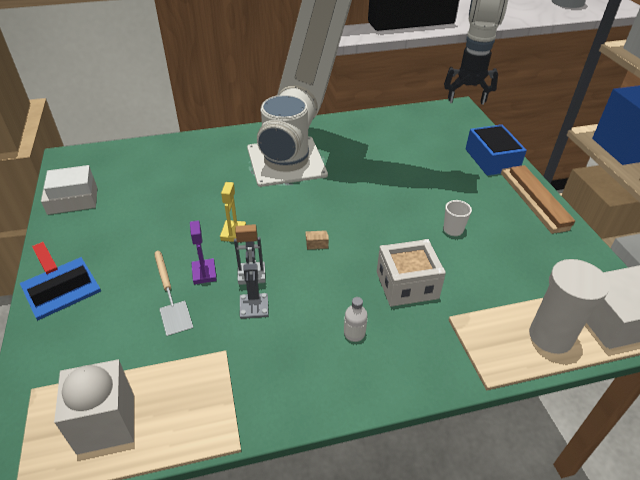

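View pics/side0.png

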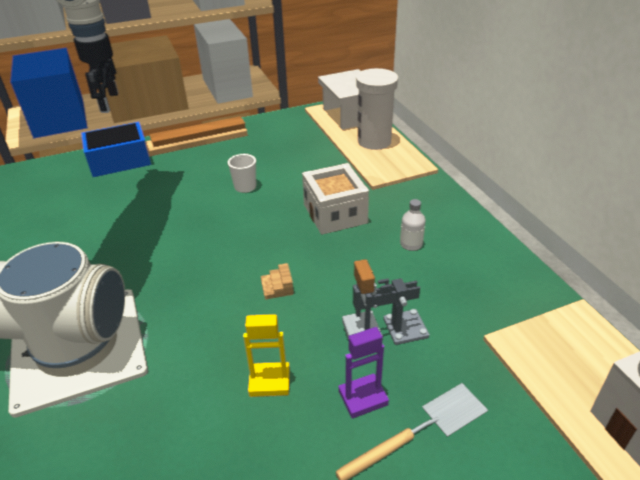

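The scene view shows the weight's brown grip at (247,233), the hook base at (254,302) and the house at (411,272). In the side view the grip is at (364,276), the post at (403,300) and the roof at (337,185). I'll enlarge these and use the depth map.

Run:
```python
from h import *
a=cv2.imread('pics/scene0.png');b=cv2.imread('pics/side0.png')
def c(i,x,y,w,h): return cv2.resize(i[y:y+h,x:x+w],(400,300),interpolation=cv2.INTER_CUBIC)
cv2.imwrite('pics/c1.png',np.vstack([np.hstack([c(a,190,210,140,105),c(a,360,220,100,75+15*0)]),np.hstack([c(b,320,245,133,100),c(b,290,155,100,75)])]))
# brown pixels on grip, house-plaster tops via depth
for t in('scene0','side0'):
    g=load(t);f=240/np.tan(np.radians(float(g['fov_y']))/2)
    vv,uu=np.mgrid[0:480,0:640];z=g['z_map']
    P=np.stack([(uu-g['cx'])/f*z,-(vv-g['cy'])/f*z,-z,np.ones_like(z)],-1)@g['cam_to_world'].T
    P=P[...,:3]; np.save(f'pics/{t}_P.npy',P)
    for nm,box in dict(weight=(190,215,310,320) if t=='scene0' else (330,250,440,350),house=(370,235,450,305) if t=='scene0' else (295,160,375,235)).items():
        x0,y0,x1,y1=box;Q=P[y0:y1,x0:x1].reshape(-1,3);col=g['pixels'][y0:y1,x0:x1].reshape(-1,3).astype(int)
        if nm=='weight':
            m=(Q[:,2]>172)&(Q[:,2]<195)&(col[:,0]>col[:,2]*1.7)&(col[:,0]-col[:,1]>25)
        else: m=(Q[:,2]>92)&(Q[:,2]<106)
        S=Q[m].astype(np.float32);
        if len(S)>3: print(t,nm,len(S),np.median(S[:,2]),cv2.minAreaRect(S[:,:2].copy()),S.min(0),S.max(0))
        if nm=='house':
            S=Q[(Q[:,2]>75)&(Q[:,2]<85)&(col[:,0]-col[:,2]>30)].astype(np.float32);print(' roof',len(S),np.median(S[:,2]),cv2.minAreaRect(S[:,:2].copy()))
```

```text
scene0 weight 151 185.31943 ((509.4924621582031, -199.8550262451172), (47.781307220458984, 26.422348022460938), 82.05278778076172) [ 493.9709  -224.2642   173.66544] [ 524.6494  -174.71461  190.62267]
scene0 house 1065 97.88906 ((619.7781982421875, 192.48080444335938), (133.45626831054688, 126.0014877319336), 87.34938049316406) [556.0907   123.12062   92.077644] [685.1253  261.48853 104.48643]
 roof 659 80.75343 ((610.985595703125, 195.99673461914062), (87.44458770751953, 73.63077545166016), 87.20574951171875)
side0 weight 326 184.83167 ((506.0556335449219, -198.08937072753906), (51.44089126586914, 23.2676944732666), 81.07007598876953) [ 491.27853 -224.53362  172.20729] [ 520.25    -171.46272  189.52393]
side0 house 939 97.38636 ((617.4760131835938, 194.01187133789062), (138.4254608154297, 122.35375213623047), 87.53652954101562) [553.83374 122.43803  92.04983] [681.2188  262.83795 103.49297]
 roof 557 80.1773 ((622.9572143554688, 207.3163299560547), (77.90792846679688, 79.78861236572266), 86.37334442138672)
```

View pics/c1.png

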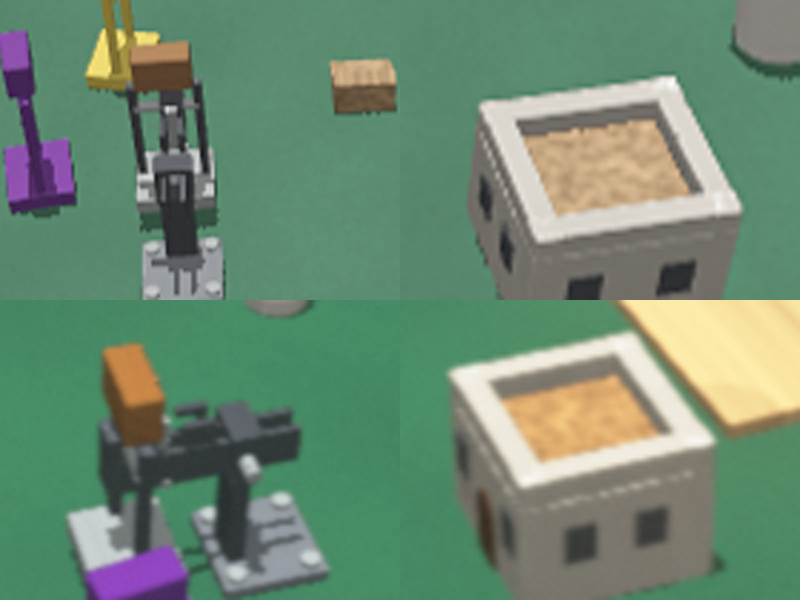

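The crops show the grip on the hook arm with the post to its +x side, and the house square and open with nothing in the parapet. Next I'll get the hook yaw and the tool axes.

```bash
cat >> h.py <<'E'
from scipy.spatial.transform import Rotation as R
def pose():
    s=bot.state(); q=np.array(s['tcp_rot']); return s,np.array(s['tool_pos']),R.from_quat(np.r_[q[1:],q[0]]).as_matrix()
def plan(target,yawz):  # target TCP, desired world angle (deg) of tool z
    s,p,M=pose(); a=np.degrees(np.arctan2(M[1,2],M[0,2])); d=(yawz-a+180)%360-180
    # turn about tool y (down): world angle decreases for positive turn
    print('t',s['t'],'tcp',p.round(1),'zang',round(a,2),'F',np.round(s['force'],2),'M',np.round(s['moment'],2),'w',round(s['width'],1),'yaxis',M[:,1].round(4))
    print('d(tool now)',(M.T@(np.array(target)-p)).round(1),'turn about y',round(-d,2),'alt',round(-((d+360)%360-180),2))
E
python3 - <<'E'
from h import *
for t in('scene0','side0'):
    P=np.load(f'pics/{t}_P.npy').reshape(-1,3);g=load(t);c=g['pixels'].reshape(-1,3).astype(int)
    n=abs(c[:,1]-c[:,0])<22
    for nm,lo,hi,zl,zh in (('arm',520,640,117,142),('plate',550,650,6,16)):
        m=n&(P[:,0]>lo)&(P[:,0]<hi)&(P[:,1]>-280)&(P[:,1]<-140)&(P[:,2]>zl)&(P[:,2]<zh)
        S=P[m].astype(np.float32)
        if len(S)>9: print(t,nm,len(S),cv2.minAreaRect(S[:,:2].copy()),S.min(0).round(),S.max(0).round())
print(pose()[2].round(3)); plan([507,-199,300],-8.5)
print(bot.state()['joint_positions'])
E
```

```text
scene0 arm 248 ((567.6221313476562, -201.64337158203125), (28.794261932373047, 98.49620056152344), 80.35612487792969) [ 520. -219.  117.] [ 616. -185.  142.]
scene0 plate 539 ((599.8626708984375, -206.5631866455078), (67.94807434082031, 74.24208068847656), 81.53041076660156) [ 562. -245.    6.] [ 640. -169.   16.]
side0 arm 373 ((566.6453857421875, -202.1734619140625), (33.74355697631836, 91.00743103027344), 86.11197662353516) [ 521. -220.  117.] [ 612. -186.  140.]
side0 plate 817 ((596.90771484375, -206.18643188476562), (70.9308853149414, 70.0468521118164), 80.76976013183594) [ 558. -245.    6.] [ 634. -166.   16.]
[[ 0.951 -0.001  0.31 ]
 [-0.31  -0.001  0.951]
 [-0.    -1.    -0.001]]
t 0.1 tcp [170.2 522.8 303.3] zang 71.96 F [0.46 0.17 0.14] M [-0.06  0.02  0.  ] w 85.8 yaxis [-6.e-04 -1.e-03 -1.e+00]
d(tool now) [ 543.7    3.9 -582.1] turn about y 80.46 alt -99.54
[1.10339627e+00 2.59156278e-01 2.08275952e-02 1.33365228e+00
 2.30504048e-05 1.41821239e+00]
```

apply_moves([
  [100,0,0,0,10.1],
  [100,0,0,0,10.1],
  [100,0,0,0,10.1],
  [100,0,0,0,10.1],
  [100,39.6,0,-4.6,0],
  [100,39.6,0,-4.6,0],
  [100,39.6,0,-4.6,0],
  [100,39.6,0,-4.6,0],
  [100,39.6,0,-4.6,0],
  [100,39.6,0,-4.6,0],
  [100,39.6,0,-4.6,0],
  [100,39.6,0,-4.6,0],
  [100,39.6,0,-4.6,0],
  [100,39.6,0,-4.6,0],
])

```text
t: 1.85
tool_pos: [338.6, 160.2, 303.8]
tcp_rot: [-0.617, 0.617, -0.345, 0.345]
force: [0.5, 0.8, 0.6]
width: 85.5
```

apply_moves([
  [100,0,0,0,10.1],
  [100,0,0,0,10.1],
  [100,0,0,0,10.1],
  [100,0,0,0,10.1],
  [100,33,0,22,0],
  [100,33,0,22,0],
  [100,33,0,22,0],
  [100,33,0,22,0],
  [100,33,0,22,0],
  [100,33,0,22,0],
  [100,33,0,22,0],
  [100,33,0,22,0],
  [100,30,0,18,0],
  [100,0,0,0,0],
])

```text
t: 3.6
tool_pos: [485.4, -160.6, 302.9]
tcp_rot: [0.459, -0.46, 0.538, -0.537]
force: [-1.1, 0.3, -0.2]
width: 85.5
```

Run:
```python
from h import *
plan([507,-199,225],-8.8)
g=snap('wrist','w1'); print(g['fov_y'],g['cx'],g['cy'],g['cam_to_world'].round(2).tolist())
```

```text
t 3.6 tcp [ 485.4 -160.6  302.9] zang -8.97 F [-1.12  0.3  -0.21] M [-0.04 -0.01  0.01] w 85.5 yaxis [-1.3e-03  5.0e-04 -1.0e+00]
d(tool now) [34.5 77.9 27.4] turn about y -0.17 alt 179.83
65.70646984690485 321.4241337514379 235.44865978090516 [[0.99, 0.15, 0.05, 498.56], [-0.16, 0.93, 0.32, -78.16], [-0.0, -0.32, 0.95, 372.49], [0.0, 0.0, 0.0, 1.0]]
```

View pics/w1.png

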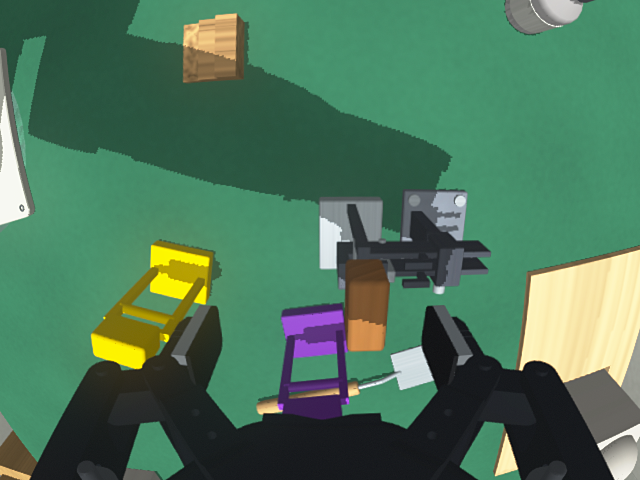

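The wrist view shows the brown grip top around columns 345–388 and rows 268–350, with the hook's head and post to its right. I'll measure the grip top from the fisheye depth.

Run:
```python
from h import *
g=load('w1')
Q=[];A=[]
for v in range(180,365):
    for u in range(300,500):
        p=world(g,u,v,True)
        c=g['pixels'][v,u].astype(int)
        if 179<p[2]<193 and c[0]>c[2]+25: Q.append(p)
        elif 120<p[2]<142 and u>390 and v<285: A.append(p)
        
for n,S in(('grip',Q),('arm',A)):
    S=np.array(S,np.float32); print(n,len(S),np.median(S,0),cv2.minAreaRect(S[:,:2].copy()),S.min(0),S.max(0))
```

```text
grip 2899 [ 507.29047 -192.92189  185.13121] ((507.3042907714844, -196.56411743164062), (50.070030212402344, 23.919891357421875), 81.78346252441406) [ 492.71997 -222.41255  179.06772] [ 522.0418  -170.84035  187.16098]
arm 1609 [ 570.2437   -198.0878    124.993385] ((567.585205078125, -200.26629638671875), (30.96135711669922, 77.49462127685547), 82.49605560302734) [ 529.2344  -217.87602  120.00797] [ 604.7487  -184.93616  139.8326 ]
```

Run:
```python
from h import *
for t in('scene0','side0'):
    P=np.load(f'pics/{t}_P.npy').reshape(-1,3);c=load(t)['pixels'].reshape(-1,3).astype(int)
    for n,m in(('purple',(c[:,2]>c[:,1]+50)&(c[:,0]>c[:,1]+40)),('yellow',(c[:,0]>c[:,2]+110)&(c[:,1]>c[:,2]+90))):
        S=P[m&(P[:,2]>130)&(P[:,2]<180)&(P[:,0]>300)&(P[:,0]<700)]; print(t,n,len(S),S.min(0).round(),S.max(0).round())
```

```text
scene0 purple 122 [ 434. -328.  130.] [ 489. -306.  171.]
scene0 yellow 86 [ 301. -237.  130.] [ 345. -206.  171.]
side0 purple 383 [ 422. -329.  130.] [ 482. -305.  169.]
side0 yellow 553 [ 300. -238.  130.] [ 342. -200.  169.]
```

apply_moves([
  [100,11,0,9,-0.5],
  [100,11,0,9,0],
  [100,11,0,9,0],
  [100,0,10,0,0],
  [100,0,0,0,0],
])

```text
t: 4.28
tool_pos: [506.3, -195.2, 292.6]
tcp_rot: [0.462, -0.463, 0.536, -0.534]
force: [-1.1, -0.8, -0.7]
width: 85.6
```

apply_moves([
  [100,1,14,0.5,0],
  [100,1,14,0.5,0],
  [100,0,14,0,0],
  [100,0,14,0,0],
  [100,0,10,0,0],
  [100,0,4,0,0],
  [100,0,0,0,0],
  [100,0,0,0,0],
])

```text
t: 5.28
tool_pos: [507.6, -197.7, 224.3]
tcp_rot: [-0.462, 0.462, -0.535, 0.535]
force: [0.2, -0.4, -0.8]
width: 85.4
```

Run:
```python
from h import *
plan([507.3,-197.2,223],-8.4)
g=snap('wrist','w2')
```

```text
t 5.275 tcp [ 507.6 -197.7  224.3] zang -8.33 F [ 0.23 -0.41 -0.79] M [-0.03 -0.02  0.02] w 85.4 yaxis [ 7.e-04 -4.e-04 -1.e+00]
d(tool now) [-0.4  1.3 -0.4] turn about y 0.07 alt -179.93
```

View pics/w2.png

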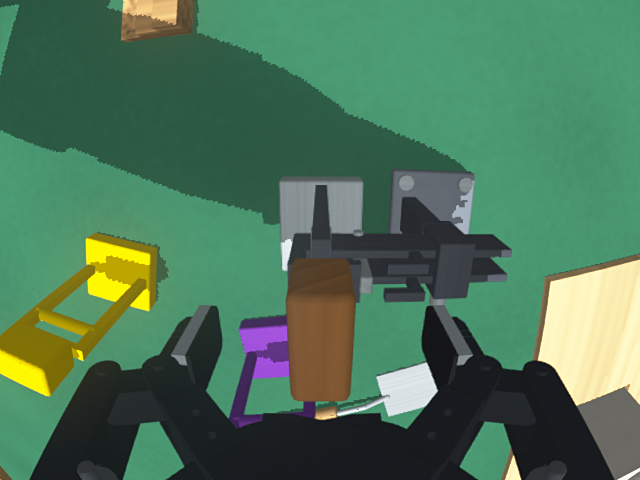

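The grip is centred between the fingers (columns 288–355, fingers at about 200 and 440). I'll close gently, then firm up the grip.

apply_moves([
  [60,0,0,0,0],
  [45,0,0,0,0],
  [40,0,0,0,0],
  [36,0,0,0,0],
  [32,0,0,0,0],
  [28,0,0,0,0],
  [20,0,0,0,0],
  [10,0,0,0,0],
  [0,0,0,0,0],
  [0,0,0,0,0],
], newtons=25)

```text
t: 6.58
tool_pos: [507.4, -197.6, 223.9]
tcp_rot: [0.462, -0.462, 0.535, -0.535]
force: [-0.8, 0.5, 1.6]
width: 23.7
```

apply_moves([
  [0,0,0,0,0],
  [0,0,0,0,0],
  [0,0,0,0,0],
], newtons=70)

```text
t: 6.95
tool_pos: [507.4, -197.6, 223.9]
tcp_rot: [-0.462, 0.462, -0.535, 0.535]
force: [-1.9, 0.1, 4.0]
width: 22.9
```

Run:
```python
from h import *
plan([507.3,-197.2,223],-8.4)
```

```text
t 6.95 tcp [ 507.4 -197.6  223.9] zang -8.34 F [-1.92  0.09  3.97] M [0.1  0.57 0.05] w 22.9 yaxis [-0. -0. -1.]
d(tool now) [-0.4  0.9 -0.1] turn about y 0.06 alt -179.94
```

Grasped. Next I ease up in small steps, watching Fz for the full weight (about -5.4 N).

apply_moves([
  [0,0,-0.5,0,0],
  [0,0,0,0,0],
])

```text
t: 7.2
tool_pos: [507.4, -197.6, 224.1]
tcp_rot: [0.462, -0.462, 0.535, -0.535]
force: [-1.0, -0.3, -0.4]
width: 23.0
```

apply_moves([
  [0,0,-0.5,0,0],
  [0,0,0,0,0],
])

```text
t: 7.45
tool_pos: [507.4, -197.5, 224.4]
tcp_rot: [0.462, -0.462, 0.535, -0.535]
force: [0.1, 0.1, -5.6]
width: 23.4
```

apply_moves([
  [0,0,-0.5,0,0],
  [0,0,0,0,0],
])

```text
t: 7.7
tool_pos: [507.4, -197.6, 225.2]
tcp_rot: [0.462, -0.462, 0.535, -0.535]
force: [0.4, 0.9, -5.1]
width: 23.2
```

apply_moves([
  [0,0,-0.5,0,0],
  [0,0,0,0,0],
])

```text
t: 7.95
tool_pos: [507.5, -197.6, 225.9]
tcp_rot: [-0.462, 0.462, -0.535, 0.535]
force: [-0.1, -0.6, -5.9]
width: 23.3
```

apply_moves([
  [0,0,0,1,0],
  [0,0,0,0,0],
  [0,0,0,0,0],
])

```text
t: 8.32
tool_pos: [508.5, -197.7, 225.9]
tcp_rot: [-0.462, 0.462, -0.535, 0.535]
force: [0.5, -0.1, -6.4]
width: 23.0
```

apply_moves([
  [0,0,0,1,0],
  [0,0,0,0,0],
  [0,0,0,0,0],
])

```text
t: 8.7
tool_pos: [509.4, -197.9, 225.9]
tcp_rot: [-0.462, 0.462, -0.535, 0.535]
force: [-0.7, 0.5, -5.7]
width: 23.0
```

apply_moves([
  [0,0,0,1,0],
  [0,0,0,0,0],
  [0,0,0,0,0],
])

```text
t: 9.07
tool_pos: [510.4, -198.0, 225.9]
tcp_rot: [0.462, -0.462, 0.535, -0.535]
force: [-1.2, 0.4, -5.5]
width: 23.2
```

apply_moves([
  [0,0,0,1,0],
  [0,0,0,0,0],
  [0,0,0,0,0],
])

```text
t: 9.45
tool_pos: [511.4, -198.2, 225.9]
tcp_rot: [0.462, -0.462, 0.535, -0.535]
force: [-0.1, 0.4, -6.4]
width: 23.1
```

apply_moves([
  [0,0,0,1,0],
  [0,0,0,0,0],
  [0,0,0,0,0],
])

```text
t: 9.82
tool_pos: [512.4, -198.3, 225.9]
tcp_rot: [0.462, -0.462, 0.535, -0.535]
force: [0.7, -0.7, -5.9]
width: 23.2
```

apply_moves([
  [0,0,0,1,0],
  [0,0,0,0,0],
  [0,0,0,0,0],
])

```text
t: 10.2
tool_pos: [513.4, -198.5, 225.9]
tcp_rot: [0.462, -0.462, 0.535, -0.535]
force: [-0.4, -0.9, -5.8]
width: 23.1
```

apply_moves([
  [0,0,0,1,0],
  [0,0,0,0,0],
  [0,0,0,0,0],
])

```text
t: 10.58
tool_pos: [514.4, -198.6, 225.9]
tcp_rot: [0.462, -0.462, 0.535, -0.535]
force: [0.2, 0.8, -6.2]
width: 23.3
```

apply_moves([
  [0,0,0,1,0],
  [0,0,0,0,0],
  [0,0,0,0,0],
])

```text
t: 10.95
tool_pos: [515.4, -198.8, 225.9]
tcp_rot: [0.462, -0.462, 0.535, -0.535]
force: [0.3, -0.6, -5.2]
width: 23.3
```

apply_moves([
  [0,0,0,1,0],
  [0,0,0,0,0],
  [0,0,0,0,0],
])

```text
t: 11.32
tool_pos: [516.3, -198.9, 225.9]
tcp_rot: [-0.462, 0.462, -0.535, 0.535]
force: [-0.4, 0.5, -6.1]
width: 23.3
```

apply_moves([
  [0,0,0,1,0],
  [0,0,0,0,0],
  [0,0,0,0,0],
])

```text
t: 11.7
tool_pos: [517.3, -199.0, 225.9]
tcp_rot: [0.462, -0.462, 0.535, -0.535]
force: [1.0, 0.2, -6.2]
width: 23.1
```

apply_moves([
  [0,0,0,1,0],
  [0,0,0,0,0],
  [0,0,0,0,0],
])

```text
t: 12.08
tool_pos: [518.3, -199.2, 225.9]
tcp_rot: [0.462, -0.462, 0.535, -0.535]
force: [-0.0, 0.4, -5.7]
width: 23.5
```

Run:
```python
from h import *
plan([507.3,-197.2,223],-8.4)
```

```text
t 12.075 tcp [ 518.3 -199.2  225.9] zang -8.34 F [-0.01  0.44 -5.74] M [ 0.02 -0.04  0.01] w 23.5 yaxis [-0.  0. -1.]
d(tool now) [ -0.4   2.9 -11.2] turn about y 0.06 alt -179.94
```

apply_moves([
  [0,0,0,1,0],
  [0,0,0,0,0],
  [0,0,0,0,0],
])

```text
t: 12.45
tool_pos: [519.3, -199.3, 225.9]
tcp_rot: [0.462, -0.462, 0.535, -0.535]
force: [-0.3, -0.9, -5.7]
width: 23.2
```

apply_moves([
  [0,0,0,1,0],
  [0,0,0,0,0],
  [0,0,0,0,0],
])

```text
t: 12.82
tool_pos: [520.3, -199.5, 225.9]
tcp_rot: [0.462, -0.462, 0.535, -0.535]
force: [-0.3, -0.4, -6.6]
width: 22.6
```

apply_moves([
  [0,0,0,1,0],
  [0,0,0,0,0],
  [0,0,0,0,0],
])

```text
t: 13.2
tool_pos: [521.0, -199.6, 225.8]
tcp_rot: [0.462, -0.462, 0.535, -0.535]
force: [-3.4, 0.5, -4.7]
width: 23.1
```

apply_moves([
  [0,0,0,1,0],
  [0,0,0,0,0],
  [0,0,0,0,0],
])

```text
t: 13.58
tool_pos: [522.3, -199.7, 225.9]
tcp_rot: [0.462, -0.462, 0.535, -0.535]
force: [-3.2, 0.1, -5.5]
width: 23.1
```

Run:
```python
from h import *
plan([507.3,-197.2,223],-8.4)
```

```text
t 13.575 tcp [ 522.3 -199.7  225.9] zang -8.33 F [-3.18  0.12 -5.49] M [0.11 0.85 0.01] w 23.1 yaxis [-0. -0. -1.]
d(tool now) [ -0.3   2.9 -15.2] turn about y 0.07 alt -179.93
```

Contact came at about 13.3 mm of travel (TCP x ≈ 520.6). The bar needs about 11.8 mm beyond that, so TCP x ≈ 532.3.

apply_moves([
  [0,0,0,1,0],
  [0,0,0,1,0],
  [0,0,0,1,0],
  [0,0,0,0,0],
])

```text
t: 14.08
tool_pos: [525.3, -200.2, 225.9]
tcp_rot: [-0.462, 0.462, -0.535, 0.535]
force: [-3.3, 0.5, -3.9]
width: 22.8
```

apply_moves([
  [0,0,0,1,0],
  [0,0,0,1,0],
  [0,0,0,1,0],
  [0,0,0,0,0],
])

```text
t: 14.58
tool_pos: [528.2, -200.6, 225.7]
tcp_rot: [0.462, -0.462, 0.535, -0.535]
force: [-4.0, 0.5, -5.8]
width: 23.1
```

apply_moves([
  [0,0,0,1,0],
  [0,0,0,1,0],
  [0,0,0,1,0],
  [0,0,0,1,0],
  [0,0,0,0,0],
  [0,0,0,0,0],
])

```text
t: 15.32
tool_pos: [532.0, -201.1, 225.6]
tcp_rot: [0.462, -0.462, 0.535, -0.535]
force: [-4.4, 0.5, -6.6]
width: 23.4
```

Run:
```python
from h import *
plan([532.3,-201.2,226],-8.4)
g=snap('wrist','w3'); g2=snap('side','s3')
a=cv2.resize(g['pixels'][200:380,240:480],(800,600))[:, :, ::-1]
cv2.imwrite('pics/w3c.png',a)
```

```text
t 15.325 tcp [ 532.  -201.1  225.6] zang -8.34 F [-4.37  0.49 -6.59] M [0.1  1.25 0.02] w 23.4 yaxis [-7.e-04  4.e-04 -1.e+00]
d(tool now) [ 0.  -0.4  0.3] turn about y 0.06 alt -179.94
```

View pics/w3c.png

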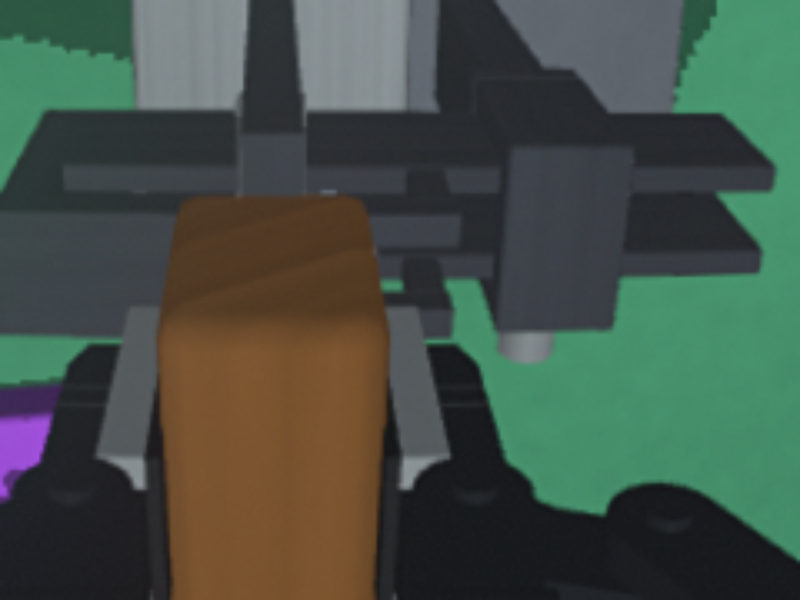

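The grip hides the mouth from this angle; the weight is upright in the fingers. I'll feel upward in small steps, stopping if Fz shows a lip.

apply_moves([
  [0,0,-0.7,0,0],
  [0,0,-0.7,0,0],
  [0,0,0,0,0],
])

```text
t: 15.8
tool_pos: [532.1, -201.1, 227.2]
tcp_rot: [0.462, -0.462, 0.535, -0.535]
force: [-5.3, 1.1, -6.0]
width: 23.4
```

apply_moves([
  [0,0,-0.7,0,0],
  [0,0,0,0,0],
])

```text
t: 16.05
tool_pos: [532.2, -201.2, 228.0]
tcp_rot: [0.462, -0.462, 0.535, -0.535]
force: [-4.6, 1.3, -6.5]
width: 22.9
```

apply_moves([
  [0,0,-0.7,0,0],
  [0,0,0,0,0],
])

```text
t: 16.3
tool_pos: [532.2, -201.3, 228.8]
tcp_rot: [-0.462, 0.462, -0.535, 0.535]
force: [-3.5, 1.0, -5.6]
width: 22.9
```

No resistance so far. Continuing up.

apply_moves([
  [0,0,-0.7,0,0],
  [0,0,0,0,0],
])

```text
t: 16.55
tool_pos: [532.2, -201.3, 229.5]
tcp_rot: [-0.462, 0.462, -0.535, 0.535]
force: [-4.5, 0.9, -5.3]
width: 23.1
```

apply_moves([
  [0,0,-0.7,0,0],
  [0,0,0,0,0],
])

```text
t: 16.8
tool_pos: [532.2, -201.2, 230.2]
tcp_rot: [-0.462, 0.462, -0.535, 0.535]
force: [-4.1, -0.1, -5.9]
width: 23.5
```

apply_moves([
  [0,0,-0.7,0,0],
  [0,0,0,0,0],
])

```text
t: 17.05
tool_pos: [532.2, -201.2, 230.9]
tcp_rot: [-0.462, 0.462, -0.535, 0.535]
force: [-4.4, 0.4, -5.5]
width: 22.7
```

In the mouth (6 mm up, past the 3 mm lip gap). Lift on out.

apply_moves([
  [0,0,-1,0,0],
  [0,0,-1,0,0],
  [0,0,-1,0,0],
  [0,0,0,0,0],
])

```text
t: 17.55
tool_pos: [532.3, -201.3, 234.0]
tcp_rot: [-0.462, 0.462, -0.535, 0.535]
force: [-3.8, 0.4, -6.3]
width: 23.1
```

apply_moves([
  [0,0,-1,0,0],
  [0,0,-1,0,0],
  [0,0,-1,0,0],
  [0,0,0,0,0],
])

```text
t: 18.05
tool_pos: [532.3, -201.2, 236.9]
tcp_rot: [-0.462, 0.462, -0.535, 0.535]
force: [-3.0, 1.3, -5.4]
width: 23.2
```

apply_moves([
  [0,0,-1,0,0],
  [0,0,-1,0,0],
  [0,0,-1,0,0],
  [0,0,-1,0,0],
  [0,0,0,0,0],
])

```text
t: 18.68
tool_pos: [532.3, -201.3, 241.0]
tcp_rot: [-0.462, 0.462, -0.535, 0.535]
force: [-2.7, 0.4, -4.9]
width: 23.6
```

apply_moves([
  [0,0,-1,0,0],
  [0,0,-1,0,0],
  [0,0,-1,0,0],
  [0,0,-1,0,0],
  [0,0,0,0,0],
])

```text
t: 19.3
tool_pos: [532.6, -201.3, 245.0]
tcp_rot: [-0.463, 0.462, -0.535, 0.535]
force: [0.2, -0.0, -5.2]
width: 23.1
```

Bar is out of the mouth and the forces are at pure weight. Lift a bit more and draw off to -x.

apply_moves([
  [0,0,-3,0,0],
  [0,0,-4,0,0],
  [0,0,-4,0,0],
  [0,0,-3,0,0],
  [0,0,0,-3,0],
  [0,0,0,-5,0],
  [0,0,0,-7,0],
  [0,0,0,-7,0],
  [0,0,0,-7,0],
  [0,0,0,0,0],
])

```text
t: 20.55
tool_pos: [502.9, -196.9, 259.0]
tcp_rot: [-0.462, 0.462, -0.535, 0.535]
force: [0.7, -0.0, -5.6]
width: 23.2
```

apply_moves([
  [0,0,0,-7,0],
  [0,0,0,-9,0],
  [0,0,0,-9,0],
  [0,0,0,-9,0],
  [0,0,0,-9,0],
  [0,0,0,-9,0],
  [0,0,0,-9,0],
  [0,0,0,-9,0],
  [0,0,0,-9,0],
  [0,0,0,-4,0],
  [0,0,0,0,0],
])

```text
t: 21.92
tool_pos: [421.2, -185.0, 258.9]
tcp_rot: [-0.462, 0.462, -0.535, 0.535]
force: [1.0, 0.4, -5.6]
width: 23.2
```

apply_moves([
  [0,0,-6,0,0],
  [0,0,-12,0,0],
  [0,0,-15,0,0],
  [0,0,-15,0,0],
  [0,0,-15,0,0],
  [0,0,-15,0,-2],
  [0,0,-12,0,-2],
  [0,0,-6,0,-1.7],
  [0,0,0,0,0],
])

```text
t: 23.05
tool_pos: [421.4, -185.0, 355.0]
tcp_rot: [-0.489, 0.488, -0.511, 0.511]
force: [-0.6, 0.3, -6.4]
width: 22.9
```

Run:
```python
from h import *
plan([618.6,193.3,355],-2.6)
```

```text
t 23.05 tcp [ 421.4 -185.   355. ] zang -2.61 F [-0.55  0.25 -6.42] M [-0.    0.02  0.02] w 22.9 yaxis [ 3.e-04 -2.e-04 -1.e+00]
d(tool now) [-3.869e+02 -1.000e-01  1.798e+02] turn about y -0.01 alt 179.99
```

apply_moves([
  [0,-6,0,3,0],
  [0,-14,0,6.5,0],
  [0,-21.7,0,10,0],
  [0,-21.7,0,10,0],
  [0,-21.7,0,10,0],
  [0,-21.7,0,10,0],
  [0,-21.7,0,10,0],
  [0,-21.7,0,10,0],
  [0,-21.7,0,10,0],
  [0,-21.7,0,10,0],
  [0,-21.7,0,10,0],
  [0,-21.7,0,10,0],
  [0,-21.7,0,10,0],
  [0,-21.7,0,10,0],
  [0,-21.7,0,10,0],
  [0,-21.7,0,10,0],
  [0,-21.7,0,10,0],
  [0,-21.7,0,10,0],
  [0,-14,0,6.5,0],
  [0,-6,0,3.8,0],
])

```text
t: 25.55
tool_pos: [619.0, 194.6, 354.3]
tcp_rot: [0.488, -0.489, 0.511, -0.511]
force: [-0.4, -0.2, -5.5]
width: 22.8
```

apply_moves([
  [0,0,0,0,0],
  [0,0,10,0,0],
  [0,0,10,0,0],
  [0,0,5,0,0],
  [0,0,0,0,0],
])

```text
t: 26.18
tool_pos: [618.6, 193.3, 329.3]
tcp_rot: [0.488, -0.489, 0.512, -0.511]
force: [-0.3, 0.1, -6.0]
width: 23.0
```

Run:
```python
from h import *
plan([618.6,193.3,330],-2.6)
a=snap('scene','sc4')['pixels'];b=snap('side','si4')['pixels']
def c(i,x,y,w,h): return cv2.resize(i[y:y+h,x:x+w],(400,500),interpolation=cv2.INTER_CUBIC)
cv2.imwrite('pics/c4.png',np.hstack([c(a,350,150,128,160),c(b,270,85,128,160)])[:,:,::-1])
```

```text
t 26.175 tcp [618.6 193.3 329.3] zang -2.65 F [-0.27  0.08 -5.99] M [ 0.03 -0.    0.04] w 23.0 yaxis [-9.e-04 -2.e-04 -1.e+00]
d(tool now) [ 0.  -0.7  0. ] turn about y -0.05 alt 179.95
```

View pics/c4.png

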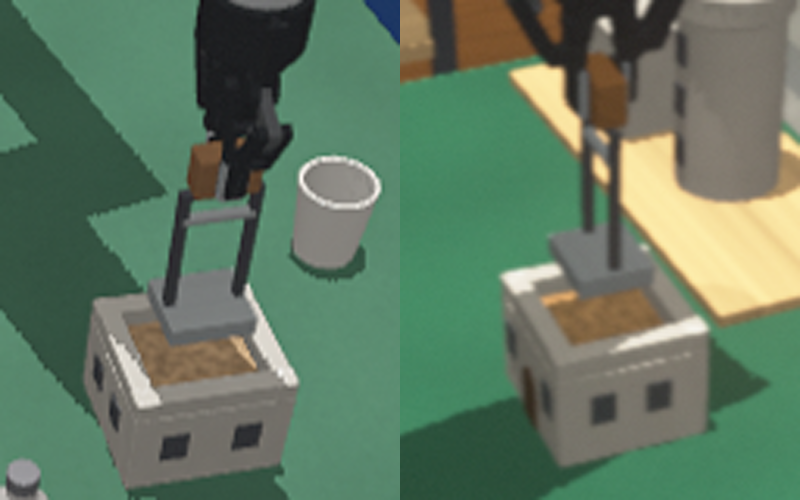

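The weight hangs straight over the house, roughly square to it. A quick depth check of the foot plate against the parapet:

Run:
```python
from h import *
for t in('sc4','si4'):
    g=load(t);f=240/np.tan(np.radians(float(g['fov_y']))/2);vv,uu=np.mgrid[0:480,0:640];z=g['z_map']
    P=(np.stack([(uu-g['cx'])/f*z,-(vv-g['cy'])/f*z,-z,np.ones_like(z)],-1)@g['cam_to_world'].T)[...,:3].reshape(-1,3)
    b=(abs(P[:,0]-618)<85)&(abs(P[:,1]-193)<85)
    for n,lo,hi in(('foot',128,148),('parapet',93,105)):
        S=P[b&(P[:,2]>lo)&(P[:,2]<hi)].astype(np.float32); r=cv2.minAreaRect(S[:,:2].copy()); print(t,n,len(S),r,S[:,2].max())
```

```text
sc4 foot 589 ((619.8711547851562, 193.6859893798828), (73.94136047363281, 64.03089141845703), 89.23464965820312) 147.81892
sc4 parapet 788 ((619.0816040039062, 191.54629516601562), (131.23837280273438, 127.52782440185547), 87.41728210449219) 103.96728
si4 foot 505 ((616.8186645507812, 194.8262176513672), (76.46341705322266, 60.78178405761719), 87.61775970458984) 147.44226
si4 parapet 725 ((617.3297119140625, 192.9724578857422), (137.39309692382812, 122.28660583496094), 87.07636260986328) 101.96202
```

Aligned within 2 mm. I'll lower, expecting touch at TCP z ≈ 284.4.

apply_moves([
  [0,1,4,0,0],
  [0,0,7,0,0],
  [0,0,7,0,0],
  [0,0,7,0,0],
  [0,0,7,0,0],
  [0,0,4,0,0],
  [0,0,2,0,0],
  [0,0,1,0,0],
  [0,0,0,0,0],
])

```text
t: 27.4
tool_pos: [618.8, 192.6, 290.9]
tcp_rot: [-0.488, 0.488, -0.511, 0.511]
force: [-0.1, -0.4, -5.7]
width: 23.3
```

apply_moves([
  [0,0,1,0,0],
  [0,0,1,0,0],
  [0,0,0,0,0],
])

```text
t: 27.78
tool_pos: [618.7, 192.6, 288.7]
tcp_rot: [0.488, -0.488, 0.511, -0.511]
force: [0.2, -0.4, -6.7]
width: 23.0
```

apply_moves([
  [0,0,0.7,0,0],
  [0,0,0.7,0,0],
  [0,0,0,0,0],
])

```text
t: 28.15
tool_pos: [618.7, 192.5, 287.3]
tcp_rot: [0.488, -0.488, 0.511, -0.511]
force: [-0.1, 0.4, -5.2]
width: 22.8
```

apply_moves([
  [0,0,0.7,0,0],
  [0,0,0,0,0],
])

```text
t: 28.4
tool_pos: [618.7, 192.6, 286.6]
tcp_rot: [0.488, -0.488, 0.511, -0.511]
force: [-0.3, 1.1, -6.3]
width: 23.1
```

apply_moves([
  [0,0,0.7,0,0],
  [0,0,0.7,0,0],
  [0,0,0,0,0],
])

```text
t: 28.78
tool_pos: [618.7, 192.5, 285.2]
tcp_rot: [0.488, -0.488, 0.511, -0.511]
force: [-0.1, -0.1, -6.7]
width: 23.4
```

apply_moves([
  [0,0,0.5,0,0],
  [0,0,0,0,0],
])

```text
t: 29.02
tool_pos: [618.7, 192.5, 284.8]
tcp_rot: [-0.488, 0.488, -0.511, 0.511]
force: [-0.4, 1.0, -6.5]
width: 22.9
```

apply_moves([
  [0,0,0.5,0,0],
  [0,0,0,0,0],
])

```text
t: 29.28
tool_pos: [618.7, 192.6, 284.7]
tcp_rot: [-0.489, 0.488, -0.511, 0.511]
force: [-0.2, -0.3, -1.9]
width: 23.4
```

Touching: the load has dropped from -6.5 to -1.9 N. Release in two stages, then retreat upward.

apply_moves([
  [0,0,0.3,0,0],
  [0,0,0,0,0],
], newtons=25)

```text
t: 29.52
tool_pos: [618.7, 192.7, 284.6]
tcp_rot: [-0.489, 0.488, -0.511, 0.511]
force: [-2.2, 1.3, 3.9]
width: 23.2
```

apply_moves([
  [30,0,0,0,0],
  [36,0,0,0,0],
  [45,0,0,0,0],
  [60,0,0,0,0],
  [80,0,0,0,0],
  [90,0,0,0,0],
  [90,0,0,0,0],
])

```text
t: 30.4
tool_pos: [618.7, 192.6, 284.0]
tcp_rot: [0.488, -0.488, 0.511, -0.511]
force: [-0.3, -0.7, 0.5]
width: 76.8
```

Run:
```python
from h import *
plan([618.6,193.3,355],-2.6)
```

```text
t 30.4 tcp [618.7 192.6 284. ] zang -2.64 F [-0.31 -0.75  0.55] M [-0.04 -0.05  0.  ] w 76.8 yaxis [-0.  0. -1.]
d(tool now) [ -0.7 -71.   -0.2] turn about y -0.04 alt 179.96
```

apply_moves([
  [90,0,-4,0,0],
  [90,0,-10,0,0],
  [90,0,-18,0,0],
  [90,0,-20,0,0],
  [90,0,-20,0,0],
  [90,0,-20,0,0],
  [90,0,-8,0,0],
  [90,0,0,0,0],
  [90,0,0,0,0],
])

```text
t: 31.52
tool_pos: [618.7, 192.5, 383.2]
tcp_rot: [0.488, -0.489, 0.512, -0.511]
force: [-0.1, -0.7, 0.6]
width: 76.6
```

Run:
```python
from h import *
plan([618.6,193.3,355],-2.6)
a=snap('scene','sc5')['pixels'];b=snap('side','si5')['pixels']
def c(i,x,y,w,h): return cv2.resize(i[y:y+h,x:x+w],(400,500),interpolation=cv2.INTER_CUBIC)
cv2.imwrite('pics/c5.png',np.hstack([c(a,350,150,128,160),c(b,270,85,128,160)])[:,:,::-1])
for t in('sc5','si5'):
    g=load(t);f=240/np.tan(np.radians(float(g['fov_y']))/2);vv,uu=np.mgrid[0:480,0:640];z=g['z_map']
    P=(np.stack([(uu-g['cx'])/f*z,-(vv-g['cy'])/f*z,-z,np.ones_like(z)],-1)@g['cam_to_world'].T)[...,:3].reshape(-1,3)
    b=(abs(P[:,0]-618)<60)&(abs(P[:,1]-193)<60)
    S=P[b&(P[:,2]>238)&(P[:,2]<255)].astype(np.float32); print(t,'grip top',len(S),cv2.minAreaRect(S[:,:2].copy()),np.percentile(S[:,2],[50,90]))
```

```text
t 31.525 tcp [618.7 192.5 383.2] zang -2.64 F [-0.13 -0.72  0.65] M [-0.03  0.03  0.07] w 76.6 yaxis [-1.1e-03 -2.0e-04 -1.0e+00]
d(tool now) [-0.8 28.2 -0.1] turn about y -0.04 alt 179.96
sc5 grip top 198 ((618.5051879882812, 192.9770050048828), (50.651832580566406, 29.884321212768555), 88.66887664794922) [245.51594543 247.74144592]
si5 grip top 155 ((617.0894775390625, 192.75680541992188), (51.22861099243164, 25.105745315551758), 85.7791748046875) [244.93734741 246.38132629]
```

View pics/c5.png

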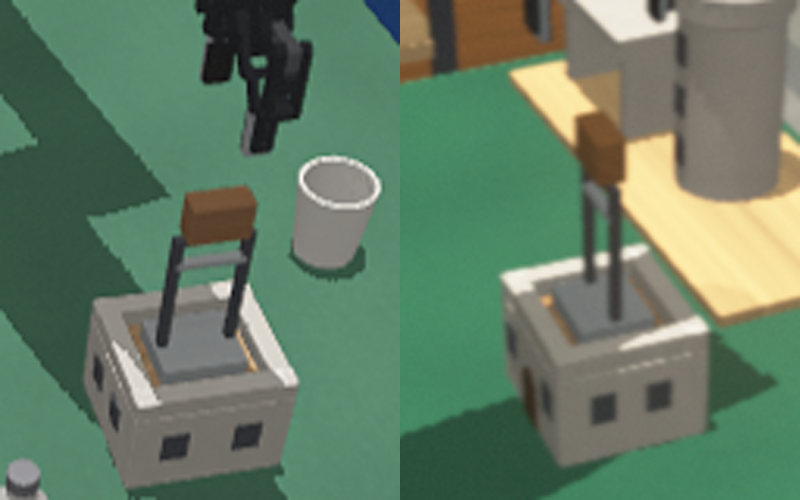

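The weight stands upright inside the parapet, foot flat on the cork, and the gripper is well clear above it. Its top is at about 246 mm, where 80 + 166 mm is expected. Handing in.

```bash
python3 -c "
from rig import bot
print(bot.finish_job())"
```

```text
the job is handed in; nothing more can be done
None
```

The weight is off the hook and stands flat on the plaster house's roof inside the parapet. I let go of it and handed the job in at about 31.5 s of the 72 s allowed.

- **Unhooking:** I gripped the wooden grip and eased the bar up about 1.5 mm. The bar met the keeper after about 13.3 mm, so the hook's head sat about 5 mm off its nominal place. I pushed about 11.7 mm further. The sideways force stayed near 5 N, and the bar came up through the mouth without touching a lip. I then drew the weight off to -x.
- **Placing:** I lowered it in steps of 0.7 mm or less near the roof. The load came off at TCP z 284.7 mm, where I expected 284.4 mm. A last 0.3 mm step brought the wrist reading to +3.9 N (about 10 N on the roof, limit 35 N) before I opened the gripper.
- **Last checks:** The top of the grip was at about 246 mm, the height expected when the foot is on the roof. Its centre was within 1 to 2 mm of the roof's centre in both cameras, and it stood upright. The gripper was about 60 mm clear above it.

I did not measure the bystanders again at the end. The pot and the glue bottle looked untouched in the last pictures, and the arm felt no unexpected contact. No check failed or disagreed beyond the 2 mm or so of camera scatter.

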